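Check a spacer sleeve in the bench caliper

ROBOT

A 6-joint arm with a two-finger parallel gripper is mounted at the origin on the work surface. World frame = base frame: x ahead of the robot, y to its left, z up, the work surface at z = 0. Lengths are in m, angles in rad, forces in N, time in s.
With the tool pointing down it reaches from about 0.3 to 0.875 m from the base axis. Payload 6.4 kg.
Tool frame: the origin (TCP) lies midway between the tips of the shut fingers; the grasp point (between the pads) lies 19 mm behind it (ctrl.pinch_z is the distance from the TCP to the grasp point, in m); z points along the fingers, y is the line along which they close (so a half turn about z gives the same grasp; the last joint's range is limited). The gripper opens to 85 mm and grips with 20 to 120 N. Pads are 22 mm wide; open, the fingers measure 114 mm over their backs; the gripper's body (76 mm by 85 mm) begins 54 mm behind the grasp point. The pads swing forward as they close: fully open they stand 13 mm farther back than shut.
Start: joints at [-1.444, 0.181, 1.607, -0, 1.354, -0.206], TCP at [0.188, -0.543, 0.231] pointing down, gripper open.
Joint ranges: [-2.99, 2.99], [-0.89, 2.07], [0.3, 2.58], [-1.14, 4.28], [0, 2.63], [-3.12, 3.12]. Speed limits (rad/s): [2.57, 2.57, 3.01, 3.14, 3.14, 3.14].

INTERFACE

Orientations are given as a unit quaternion [w, x, y, z].
In Python, from bench import ctrl gives the robot as it stands.
- The arm moves only by the tool apply_moves, never from a script. Its argument "moves" is a list of rows, each an object with "jaw": the opening, from 0 (shut) to 1 (fully open); "offset": the shift along the tool's x, y, z in mm, a list of three; "rot": the turn, a rotation vector about the tool's x, y, z in degrees, a list of three. In form: [{"jaw": jaw, "offset": [dx, dy, dz], "rot": [ax, ay, az]}, ...]. A call has exactly 5 rows; each row shifts and turns the commanded pose from where the row before left it, along the tool's axes as they then stand; what a row does not reach is not made up. A row lasts 1/8 s, in which the tool goes at most 62.5 mm and 10.7 degrees, less where a joint would pass 70% of its speed; a pose out of reach is approached as far as the arm can. A call is refused whole if a number of a shift passes 62.5 or a number of a turn 10.7, either way. A call with a gripper value outside its range is refused whole. The fingers move at their own pace and stop on an object; the grip force is fixed at half the most. Time passes only in rows, so rows that do not move let the fingers close, or fill a call up. It gives the time, the measured TCP pose, the force, the opening and the grip force at its end, in the units of the state.
- ctrl.get_obs(): the state, without advancing time (a new reading comes with each control period).
- ctrl.camera(name): name is "side" or "top" or "wrist"; returns (picture, depth): 420x560x3 uint8, red, green, blue; 420x560 float32, m along the optical axis (not along the pixel's ray), 0 where there is no reading.
- ctrl.camera_params(name): a dict with "K" (3x3 intrinsics, pixels), "dist" ([k1, k2, p1, p2, k3] as OpenCV has them; the pictures are not rectified), "cam_to_world" (4x4, takes a point from camera to world coordinates); the wrist camera has in their place "mount" (4x4, takes a point from camera to tool coordinates, whose origin is the TCP and whose axes are the flange's). Camera axes: x right, y down, z forward; pixel columns grow to the right and rows downward; lengths in m; the calibration is good to about 2 mm. A picture is of the moment at which its call begins: read the wrist's pose just before it. camera_params takes no time and is no camera call.
- ctrl.hand_in(): hands the job in; it is judged then, once.
Trained networks look in the newest picture that a camera, given by its name, has taken for a name from the list of things; names that differ only in an ending like _2 or _b are one class to them, and where a whole thing is asked for, a point or a joint stands for the part that bears it (a point fixed in the world has none). Each returns a list of dicts, best first, with "score" (0 to 1); they miss things now and then, are a little off and sometimes report something else, mostly with a low value. They report only what shows in the picture. A call takes as long as a camera call. They do not tell look-alikes from the thing itself.
- ctrl.outline_of(camera, target): "region" (420x560 bool, what is visible of it) and "position" ([column, row] in pixels, amid what is visible of it).
The state is a dict: "time_s": time; "q": joint angles; "dq": joint speeds; "joint_efforts": joint torques, N m; "eef_pos": TCP position; "eef_rot": TCP orientation; "wrist_force": force on the tool from outside, world axes, zero at the start; "torque": the same for the moment, N m; "opening": opening from 0.0 (shut) to 1.0 (fully open); "grasp_force": force on a finger pad.
Only numpy, scipy, OpenCV 4.12 (cv2) and the standard library are available. Lean on these libraries where they do the work, as an engineer would, in place of code of your own. Each camera call takes 0.05 s, during which the arm holds its last target. There are 200 camera calls.

TASK

Take the tall, plain round spacer sleeve from the rubber mat and stand it upright on the bed of the bench caliper, between the open jaw and the sprung anvil, about midway across the bed. Then slide the jaw shut on the sleeve until it presses the anvil back to about the middle of its 20 mm spring travel, and leave it clamped there.

Things in the scene. Friction and masses are not known exactly. Their poses are not given: they have to be found in the camera images.
- sleeve_center (a point): Centre (half-way up, on the axis) of the loose tall sleeve: plain round bare-metal tube, dark bore, 34 mm diameter, 60 mm tall, 0.3 kg, upright (z up) on a 4 mm black rubber mat at the robot's right. Around it, 110 mm or more apart in a square, in any order, other bare-metal things: a short sleeve (same diameter, 26 mm tall), a hexagonal coupling nut (60 mm tall) and a bolt on its head (82 mm).
- gauge: Bench caliper at the robot's left: grey fixed base, 340 mm along x (the slide) x 90 (y) x 16 mm (z up). Origin: centre of its underside. Its flat top, the bed, is at z = 16 mm. The anvil, a steel plate 44 mm wide (y), top 41 mm above the bed, faces -x at x = 75 mm when free, in front of a housing 50 mm high. The sliding jaw, a like plate, faces it and closes towards +x. Both are centred on y = 0.
- jaw_tab (a point): Point to hold on the jaw's tab, a dark upright block 20 mm (gauge x) x 18 mm (gauge y), free from 14 to 64 mm above the bed; the point is at its middle, 50 mm above the bed (gauge z = 66 mm), 35 mm behind the jaw's face. Gauge x of the point: -90 mm fully open (130 mm gap), at the start up to 30 mm further in. The jaw slides along gauge x with 8 N of friction and stays where it is left.
- anvil (a joint): How far the sprung anvil is pushed back towards gauge +x, in m: 0 free, 0.020 on its stop. Spring: about 1 N at first, then 0.3 N per mm (4 N in mid-travel), less than the jaw's friction, so a released jaw stays put. With the sleeve in between, mid-travel is reached with the jaw_tab point at gauge x = 16 mm; the empty jaw cannot reach the anvil.
Not all that is in view belongs to the job. Leave any orange look-alike of the part that bears sleeve_center alone.

How it is judged:
On the way, in this order (a step that is already met when the one before it is completed fails the run):
1. the tall round sleeve stands upright on the caliper's bed between jaw and anvil, let go (x of sleeve_center in the frame of gauge between -0.05 and 0.08 m and y of sleeve_center in the frame of gauge between -0.018 and 0.018 m and z of sleeve_center in the frame of gauge between 0.036 and 0.054 m and angle between sleeve_center's own z axis and vertical below 0.17 rad and contact force between the fingers and sleeve below 0.1 N), for 0.2 s.
2. the jaw presses the sleeve against the anvil and the spring registers (at least 4 mm) (x of sleeve_center in the frame of gauge between -0.05 and 0.08 m and y of sleeve_center in the frame of gauge between -0.018 and 0.018 m and z of sleeve_center in the frame of gauge between 0.036 and 0.054 m and angle between sleeve_center's own z axis and vertical below 0.17 rad and contact force between sleeve and jaw above 0.3 N and contact force between sleeve and anvil above 0.3 N and value of joint anvil above 0.004 m), for 0.2 s.
At the end, for the whole second after the job is handed in: The sleeve stands upright (within 10 degrees) on the bed, within 18 mm of its centre line, clamped between jaw and anvil with both touching it; the anvil is pushed back 4 to 18 mm of its 20 mm; the jaw is at rest and the sleeve is let go (all of step 2 and value of joint anvil below 0.018 m and contact force between the fingers and sleeve below 0.1 N and velocity of joint jaw between -0.005 and 0.005 m/s).
It also fails if it takes over 56 s, if anything falls off the work surface, if the arm or the gripper's body presses on something with over 40 N, if the wrist force passes 120 N, or if a joint passes its speed limit or range.

## Working session

There is one attempt and no reset: what is moved stays moved. The work goes in short steps, Python scripts to look and compute and a tool call to move; the robot and the scene stay as the last step left them, time stands still between calls to the robot, and variables do not carry over. Pictures are saved under pics/ and viewed, at most 10 in all, crops included, and the job is handed in when it is done.

Besides the shell and the picture viewer there is one more tool, called after "Request:" as name(argument=value, ...) on one line, values as JSON. apply_moves: Moves the arm, as the interface text tells. Its arguments: {"type":"object","properties":{"moves":{"type":"array"}},"required":["moves"]}

```bash
mkdir -p pics
cat > h.py <<'E'
import numpy as np, cv2
from scipy.spatial.transform import Rotation as R
from bench import ctrl
def RM(q): return R.from_quat([q[1],q[2],q[3],q[0]]).as_matrix()
def T(name,o=None):
    p=ctrl.camera_params(name)
    if 'cam_to_world' in p: M=np.array(p['cam_to_world'])
    else:
        W=np.eye(4);W[:3,:3]=RM(o['eef_rot']);W[:3,3]=o['eef_pos'];M=W@np.array(p['mount'])
    return np.array(p['K']),np.array(p['dist']),M
def shot(name):
    o=ctrl.get_obs();im,d=ctrl.camera(name);return im,d,T(name,o)
def pts(d,cal,mask):
    K,D,M=cal;v,u=np.nonzero(mask&(d>0));z=d[v,u]
    n=cv2.undistortPoints(np.stack([u,v],1).astype(float)[:,None],K,D)[:,0]
    return np.c_[n*z[:,None],z]@M[:3,:3].T+M[:3,3]
def save(n,im): cv2.imwrite('pics/'+n,im[...,::-1])
E
python3 - <<'E'
from h import *
o=ctrl.get_obs();print(o['eef_pos'],o['eef_rot'],o['time_s'],ctrl.pinch_z);print(RM(o['eef_rot']).round(2))
ims=[]
for c in ['top','side']:
    im,d,cal=shot(c);ims.append(im);np.savez(c+'.npz',im=im,d=d)
    print(c,cal[2].round(2).tolist())
    for t in ['sleeve_center','gauge','jaw_tab','anvil']:
        for r in ctrl.outline_of(c,t):
            P=pts(d,cal,r['region'])
            print(c,t,round(r['score'],2),np.round(r['position']),r['region'].sum(),np.median(P,0).round(3),P.min(0).round(3),P.max(0).round(3)) if len(P) else None
save('a.png',ims[0]);save('b.png',ims[1])
E
```

```text
[ 0.18779157 -0.54288861  0.23038629] [-8.76860086e-04  9.86184629e-01  1.65647545e-01  1.89657459e-05] 0.0 0.0187
[[ 0.95  0.33 -0.  ]
 [ 0.33 -0.95  0.  ]
 [ 0.   -0.   -1.  ]]
top [[0.02, -1.0, 0.05, 0.53], [-1.0, -0.02, -0.02, 0.0], [0.02, -0.05, -1.0, 1.12], [0.0, 0.0, 0.0, 1.0]]
top sleeve_center 0.71 [331. 213.] 278 [ 0.595 -0.138  0.063] [ 0.579 -0.158  0.   ] [ 0.612 -0.124  0.069]
top sleeve_center 0.62 [304. 143.] 280 [ 0.73  -0.086  0.059] [ 0.717 -0.104  0.001] [ 0.75  -0.072  0.065]
top sleeve_center 0.44 [169. 266.] 225 [0.473 0.192 0.051] [0.45  0.172 0.011] [0.482 0.217 0.062]
top gauge 0.84 [168. 229.] 7187 [0.556 0.197 0.017] [ 0.381  0.142 -0.005] [0.733 0.259 0.084]
top jaw_tab 0.58 [160. 192.] 721 [0.626 0.204 0.033] [0.597 0.181 0.016] [0.66  0.236 0.084]
top anvil 0.66 [169. 268.] 218 [0.473 0.192 0.052] [0.451 0.172 0.012] [0.482 0.217 0.062]
side [[-0.81, -0.37, 0.46, 0.16], [-0.59, 0.52, -0.62, 0.61], [-0.0, -0.77, -0.64, 0.7], [0.0, 0.0, 0.0, 1.0]]
side sleeve_center 0.94 [334. 200.] 494 [ 0.591 -0.131  0.045] [ 0.58  -0.157  0.005] [ 0.612 -0.122  0.068]
side sleeve_center 0.92 [268. 190.] 493 [ 0.727 -0.079  0.039] [ 0.716 -0.147 -0.002] [ 0.801 -0.07   0.064]
side gauge 0.93 [256. 329.] 10063 [0.528 0.215 0.017] [ 0.382  0.114 -0.002] [0.726 0.262 0.084]
side jaw_tab 0.88 [209. 298.] 1245 [0.623 0.217 0.041] [0.596 0.172 0.015] [0.684 0.235 0.084]
side anvil 0.63 [286. 332.] 448 [0.472 0.2   0.046] [0.395 0.172 0.019] [0.482 0.218 0.06 ]
```

View pics/a.png

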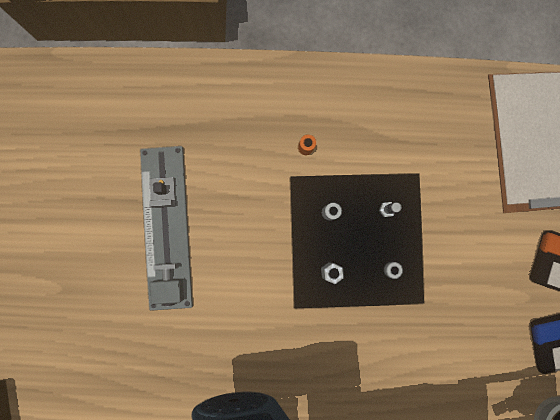

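View pics/b.png

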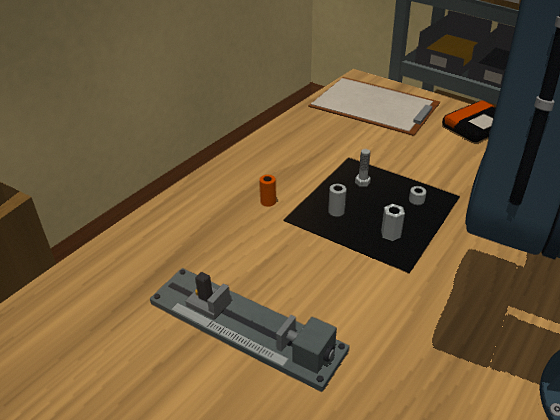

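The top view shows the tall sleeve on the mat at (332,211), with the hex nut at (333,273), the bolt at (390,209) and the short sleeve at (394,270). The orange look-alike is off the mat at (307,144). The caliper lies at (167,228), with its anvil near the robot (165,268) and the jaw tab at (160,187). The side view agrees.

```bash
cat >> h.py <<'E'
def circ(Q):
    from scipy.optimize import least_squares
    c,r=cv2.minEnclosingCircle(Q[:,:2].astype(np.float32));return np.array(c),r
E
python3 - <<'E'
from h import *
for c in ['top','side']:
    im,d,cal=shot(c)
    r=[x for x in ctrl.outline_of(c,'sleeve_center')]
    for x in r[:2]:
        P=pts(d,cal,x['region']);z=np.percentile(P[:,2],95);Q=P[P[:,2]>z-.006];print(c,'sleeve',circ(Q),z)
    g=ctrl.outline_of(c,'gauge')[0]['region'];P=pts(d,cal,g)
    Q=P[(abs(P[:,2]-.016)<.006)];print('gauge rect',cv2.minAreaRect(Q[:,:2].astype(np.float32)),np.median(Q[:,2]),len(Q))
    Q=P[P[:,2]>.072];print('tab',cv2.minAreaRect(Q[:,:2].astype(np.float32)),np.median(Q,0),len(Q))
    Q=P[(P[:,2]>.06)&(P[:,2]<.072)];print('housing',cv2.minAreaRect(Q[:,:2].astype(np.float32)),np.median(Q,0),len(Q))
    Q=P[(P[:,2]>.05)&(P[:,2]<.06)&(P[:,0]<.53)];print('anvil',cv2.minAreaRect(Q[:,:2].astype(np.float32)),np.median(Q,0),len(Q))
o=ctrl.get_obs();print(o['q'],o['time_s'])
E
```

```text
top sleeve (array([ 0.73392838, -0.08839065]), 0.016781175509095192) 0.06318139973837504
top sleeve (array([ 0.59611732, -0.14098021]), 0.016591638326644897) 0.06711549676222717
gauge rect ((0.5568996667861938, 0.2015734314918518), (0.3409794270992279, 0.09246141463518143), 5.179074287414551) 0.016400784374000943 5202
tab ((0.6339948773384094, 0.20810019969940186), (0.020184971392154694, 0.017360186204314232), 3.4651541709899902) [0.63375183 0.20802104 0.0800876 ] 97
housing ((0.5227580666542053, 0.20118652284145355), (0.23899178206920624, 0.060676123946905136), 7.033639430999756) [0.4287982  0.19034282 0.06599346] 714
anvil ((0.4429280161857605, 0.18377409875392914), (0.08454334735870361, 0.0455605573952198), 16.759756088256836) [0.47413532 0.18956035 0.05682506] 145
side sleeve (array([ 0.59610027, -0.14178199]), 0.018066100776195526) 0.06532353664506722
side sleeve (array([0.522273  , 0.19859873]), 0.12169376015663147) 0.06659914980981665
gauge rect ((0.555989146232605, 0.20186972618103027), (0.34169355034828186, 0.09383804351091385), 5.427635192871094) 0.01630486742984999 6204
tab ((0.6328393220901489, 0.2093733698129654), (0.019831359386444092, 0.018878072500228882), 3.235532522201538) [0.63112478 0.21137177 0.07923083] 131
housing ((0.5230778455734253, 0.19631509482860565), (0.24061864614486694, 0.06177433207631111), 3.2667746543884277) [0.42638966 0.19551481 0.06612407] 1129
anvil ((0.43987423181533813, 0.1954110711812973), (0.08457282930612564, 0.05749760940670967), 8.53968334197998) [0.4707859  0.20513651 0.05637393] 370
[-1.44430033e+00  1.80767625e-01  1.60702983e+00  8.31242036e-06
  1.35379436e+00 -2.06316590e-01] 0.8
```

Request:
apply_moves(moves=[{"jaw": 1, "offset": [0, 0, 0], "rot": [0, 0, 6.9]}, {"jaw": 1, "offset": [0, 0, 0], "rot": [0, 0, 6.9]}, {"jaw": 1, "offset": [40, -33, 0], "rot": [0, 0, 0]}, {"jaw": 1, "offset": [40, -33, 0], "rot": [0, 0, 0]}, {"jaw": 1, "offset": [40, -33, 0], "rot": [0, 0, 0]}])

```text
time_s: 1.42
eef_pos: [0.2991, -0.4328, 0.2314]
eef_rot: [0.0, 0.999, 0.046, 0.0]
wrist_force: [0.1, -0.7, 0.9]
opening: 1.0
grasp_force: 0.0
```

Request:
apply_moves(moves=[{"jaw": 1, "offset": [40, -33, 0], "rot": [0, 0, 0]}, {"jaw": 1, "offset": [40, -33, 0], "rot": [0, 0, 0]}, {"jaw": 1, "offset": [40, -33, 0], "rot": [0, 0, 0]}, {"jaw": 1, "offset": [40, -33, 0], "rot": [0, 0, 0]}, {"jaw": 1, "offset": [40, -33, 0], "rot": [0, 0, 0]}])

```text
time_s: 2.05
eef_pos: [0.4834, -0.2499, 0.2315]
eef_rot: [0.0, 0.999, 0.046, 0.0]
wrist_force: [0.1, -0.8, 1.1]
opening: 0.996
grasp_force: 0.0
```

```bash
cat >> h.py <<'E'
def todo(x,y,z,yaw=5.3):
    o=ctrl.get_obs();M=RM(o['eef_rot']);c,s=np.cos(np.radians(yaw)),np.sin(np.radians(yaw))
    G=np.array([[c,s,0],[s,-c,0],[0,0,-1]])
    d=np.array([x,y,z])-o['eef_pos']
    print('t',round(o['time_s'],2),'pos',np.round(o['eef_pos'],4),'offset mm (now axes)',(M.T@d*1e3).round(1),'(goal axes)',(G.T@d*1e3).round(1),'rot',R.from_matrix(M.T@G).as_rotvec(degrees=True).round(2),'F',np.round(o['wrist_force'],1),'open',round(o['opening'],3),'grip',o['grasp_force'],'q',np.round(o['q'],2))
E
python3 -c "
from h import *
todo(.596,-.141,.12)
"
```

```text
t 2.05 pos [ 0.4834 -0.2499  0.2315] offset mm (now axes) [122.1 -98.2 111.5] (goal axes) [122.2 -98.1 111.5] rot [ 0.03 -0.02 -0.03] F [ 0.1 -0.8  1.1] open 0.996 grip 0.0 q [-0.7   0.11  1.68 -0.    1.34  0.78]
```

Request:
apply_moves(moves=[{"jaw": 1, "offset": [31, -25, 10], "rot": [0, 0, 0]}, {"jaw": 1, "offset": [31, -25, 30], "rot": [0, 0, 0]}, {"jaw": 1, "offset": [31, -25, 35], "rot": [0, 0, 0]}, {"jaw": 1, "offset": [29, -23, 35], "rot": [0, 0, 0]}, {"jaw": 1, "offset": [0, 0, 0], "rot": [0, 0, 0]}])

```text
time_s: 2.68
eef_pos: [0.5936, -0.1394, 0.1173]
eef_rot: [-0.002, 0.999, 0.048, -0.003]
wrist_force: [-1.0, 0.3, -0.3]
opening: 0.999
grasp_force: 0.0
```

Run:
```python
from h import *
todo(.596,-.141,.022)
im,d,cal=shot('wrist')
for x in ctrl.outline_of('wrist','sleeve_center'):
    P=pts(d,cal,x['region'])
    if not len(P): continue
    z=np.percentile(P[:,2],90);Q=P[P[:,2]>z-.006];print(x['score'],x['position'],circ(Q),z)
save('c.png',im)
```

```text
t 2.67 pos [ 0.5936 -0.1394  0.1173] offset mm (now axes) [ 2.7  2.2 95.3] (goal axes) [ 2.2  1.8 95.3] rot [-0.21  0.32  0.15] F [-1.   0.3 -0.3] open 0.999 grip 0.0 q [-0.43  0.38  1.6   0.    1.17  1.05]
0.88 [287.1, 215.4] (array([ 0.59778279, -0.1411992 ]), 0.016966819763183594) 0.0651411205711031
0.62 [230.6, 21.8] (array([ 0.73330027, -0.08822198]), 0.017070244997739792) 0.06104743763843821
```

View pics/c.png

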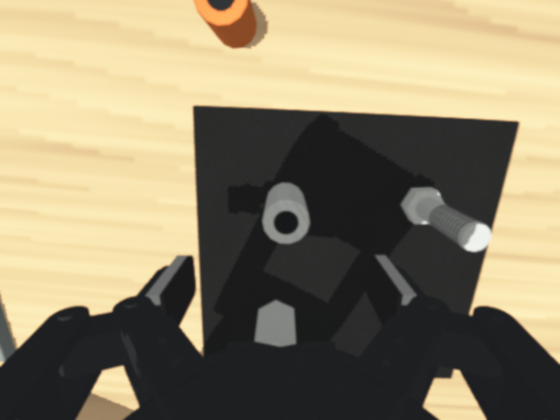

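The wrist view shows the tall round sleeve at (287,218), between the fingers, with the bolt clear at (450,220). I'll descend and grip.

Request:
apply_moves(moves=[{"jaw": 1, "offset": [3.5, 2, 25], "rot": [0, 0, 0]}, {"jaw": 1, "offset": [0, 0, 25], "rot": [0, 0, 0]}, {"jaw": 1, "offset": [0, 0, 25], "rot": [0, 0, 0]}, {"jaw": 1, "offset": [0, 0, 18], "rot": [0, 0, 0]}, {"jaw": 1, "offset": [0, 0, 0], "rot": [0, 0, 0]}])

```text
time_s: 3.4
eef_pos: [0.5977, -0.1446, 0.0279]
eef_rot: [-0.0, 0.999, 0.045, -0.001]
wrist_force: [-0.5, 0.3, 0.1]
opening: 1.0
grasp_force: 0.0
```

Request:
apply_moves(moves=[{"jaw": 0, "offset": [0, 0, 0], "rot": [0, 0, 0]}, {"jaw": 0, "offset": [0, 0, 0], "rot": [0, 0, 0]}, {"jaw": 0, "offset": [0, 0, 0], "rot": [0, 0, 0]}, {"jaw": 0, "offset": [0, 0, 0], "rot": [0, 0, 0]}, {"jaw": 0, "offset": [0, 0, 0], "rot": [0, 0, 0]}])

```text
time_s: 4.03
eef_pos: [0.5992, -0.144, 0.0295]
eef_rot: [0.0, 0.999, 0.046, 0.001]
wrist_force: [-0.9, 1.5, 5.6]
opening: 0.387
grasp_force: 59.6
```

```bash
python3 -c "
from h import *
todo(.597,-.1413,.022)
"
```

```text
t 4.03 pos [ 0.5992 -0.144   0.0295] offset mm (now axes) [-1.9 -2.9  7.5] (goal axes) [-1.9 -2.9  7.5] rot [ 0.03 -0.08 -0.02] F [-0.9  1.5  5.6] open 0.387 grip 59.602779150009155 q [-0.43  0.51  1.62  0.    1.01  1.05]
```

Request:
apply_moves(moves=[{"jaw": 0, "offset": [0, 0, -15], "rot": [0, 0, 0]}, {"jaw": 0, "offset": [0, 0, -25], "rot": [0, 0, 0]}, {"jaw": 0, "offset": [0, 0, -35], "rot": [0, 0, 0]}, {"jaw": 0, "offset": [0, -15, -35], "rot": [0, 0, 0]}, {"jaw": 0, "offset": [-5, -30, -15], "rot": [0, 0, 0]}])

```text
time_s: 4.65
eef_pos: [0.5906, -0.1007, 0.1565]
eef_rot: [0.001, 0.999, 0.045, 0.002]
wrist_force: [-0.6, 1.3, -2.9]
opening: 0.379
grasp_force: 60.0
```

Request:
apply_moves(moves=[{"jaw": 0, "offset": [-8, -45, 0], "rot": [0, 0, 0]}, {"jaw": 0, "offset": [-9, -50, 0], "rot": [0, 0, 0]}, {"jaw": 0, "offset": [-9, -50, 0], "rot": [0, 0, 0]}, {"jaw": 0, "offset": [-9, -50, 0], "rot": [0, 0, 0]}, {"jaw": 0, "offset": [-8, -45, 0], "rot": [0, 0, 0]}])

```text
time_s: 5.28
eef_pos: [0.5235, 0.1369, 0.1538]
eef_rot: [0.0, 0.999, 0.046, 0.0]
wrist_force: [0.8, 0.5, -2.1]
opening: 0.381
grasp_force: 60.0
```

Request:
apply_moves(moves=[{"jaw": 0, "offset": [-6, -35, 0], "rot": [0, 0, 0]}, {"jaw": 0, "offset": [-3, -20, 0], "rot": [0, 0, 0]}, {"jaw": 0, "offset": [-1, -8, 0], "rot": [0, 0, 0]}, {"jaw": 0, "offset": [0, 0, 0], "rot": [0, 0, 0]}, {"jaw": 0, "offset": [0, 0, 0], "rot": [0, 0, 0]}])

```text
time_s: 5.9
eef_pos: [0.509, 0.1962, 0.1533]
eef_rot: [0.0, 0.999, 0.046, 0.0]
wrist_force: [-0.2, -0.4, -3.2]
opening: 0.382
grasp_force: 60.1
```

Run:
```python
from h import *
todo(.5087,.1973,.08)
for c in ['side','top']:
    im,d,cal=shot(c)
    for x in ctrl.outline_of(c,'sleeve_center'):
        P=pts(d,cal,x['region']);print(c,x['score'],x['position'],np.percentile(P,[5,50,95],axis=0).round(3).tolist())
    if c=='side': save('d.png',im)
```

```text
t 5.9 pos [0.509  0.1962 0.1533] offset mm (now axes) [-0.2 -1.1 73.3] (goal axes) [-0.2 -1.1 73.3] rot [ 0.02  0.   -0.08] F [-0.2 -0.4 -3.2] open 0.382 grip 60.06855368614197 q [ 0.15  0.2   1.75 -0.    1.19  1.63]
side 0.82 [268.0, 272.4] [[0.491, 0.186, 0.132], [0.495, 0.202, 0.166], [0.511, 0.213, 0.189]]
top 0.82 [306.5, 145.7] [[0.718, -0.102, 0.01], [0.729, -0.087, 0.059], [0.745, -0.073, 0.063]]
```

View pics/d.png

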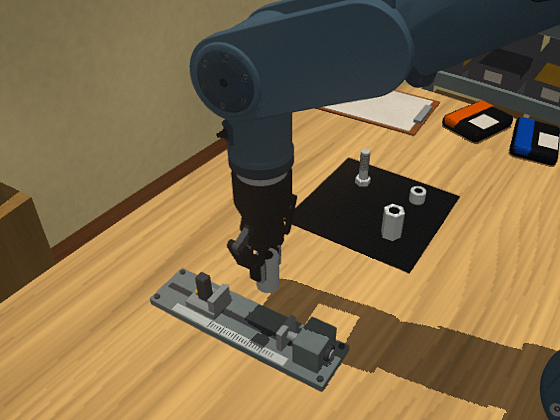

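The side view shows the tall sleeve held upright at (268,272), just above the gap between the jaw (218,295) and the anvil (285,333). I'll lower it.

Request:
apply_moves(moves=[{"jaw": 0, "offset": [3, -1, 25], "rot": [0, 0, 0]}, {"jaw": 0, "offset": [0, 0, 30], "rot": [0, 0, 0]}, {"jaw": 0, "offset": [0, 0, 25], "rot": [0, 0, 0]}, {"jaw": 0, "offset": [0, 0, 18], "rot": [0, 0, 0]}, {"jaw": 0, "offset": [0, 0, 0], "rot": [0, 0, 0]}])

```text
time_s: 6.72
eef_pos: [0.5106, 0.198, 0.0539]
eef_rot: [0.0, 0.999, 0.046, -0.002]
wrist_force: [0.3, 0.1, -2.8]
opening: 0.381
grasp_force: 60.0
```

Request:
apply_moves(moves=[{"jaw": 0, "offset": [0, 0, 3], "rot": [0, 0, 0]}, {"jaw": 0, "offset": [0, 0, 3], "rot": [0, 0, 0]}, {"jaw": 0, "offset": [0, 0, 3], "rot": [0, 0, 0]}, {"jaw": 0, "offset": [0, 0, 2], "rot": [0, 0, 0]}, {"jaw": 0, "offset": [0, 0, 0], "rot": [0, 0, 0]}])

```text
time_s: 7.35
eef_pos: [0.5115, 0.1984, 0.0442]
eef_rot: [0.0, 0.999, 0.046, -0.0]
wrist_force: [-1.0, -0.6, -3.4]
opening: 0.384
grasp_force: 60.0
```

Request:
apply_moves(moves=[{"jaw": 0, "offset": [0, 0, 1], "rot": [0, 0, 0]}, {"jaw": 0, "offset": [0, 0, 1], "rot": [0, 0, 0]}, {"jaw": 0, "offset": [0, 0, 0], "rot": [0, 0, 0]}, {"jaw": 0, "offset": [0, 0, 0], "rot": [0, 0, 0]}, {"jaw": 0, "offset": [0, 0, 0], "rot": [0, 0, 0]}])

```text
time_s: 7.98
eef_pos: [0.5117, 0.1984, 0.0423]
eef_rot: [-0.0, 0.999, 0.046, 0.0]
wrist_force: [-0.8, -0.3, -2.4]
opening: 0.385
grasp_force: 60.0
```

Request:
apply_moves(moves=[{"jaw": 0, "offset": [0, 0, 1], "rot": [0, 0, 0]}, {"jaw": 0, "offset": [0, 0, 1], "rot": [0, 0, 0]}, {"jaw": 0, "offset": [0, 0, 0], "rot": [0, 0, 0]}, {"jaw": 0, "offset": [0, 0, 0], "rot": [0, 0, 0]}, {"jaw": 0, "offset": [0, 0, 0], "rot": [0, 0, 0]}])

```text
time_s: 8.6
eef_pos: [0.5119, 0.1985, 0.0415]
eef_rot: [0.0, 0.999, 0.046, 0.0]
wrist_force: [-4.2, -0.8, 7.6]
opening: 0.383
grasp_force: 61.3
```

Request:
apply_moves(moves=[{"jaw": 0.5, "offset": [0, 0, 0], "rot": [0, 0, 0]}, {"jaw": 0.7, "offset": [0, 0, 0], "rot": [0, 0, 0]}, {"jaw": 1, "offset": [0, 0, 0], "rot": [0, 0, 0]}, {"jaw": 1, "offset": [0, 0, 0], "rot": [0, 0, 0]}, {"jaw": 1, "offset": [0, 0, 0], "rot": [0, 0, 0]}])

```text
time_s: 9.22
eef_pos: [0.5116, 0.1984, 0.0402]
eef_rot: [-0.0, 0.999, 0.046, -0.0]
wrist_force: [0.6, -0.6, 0.8]
opening: 0.994
grasp_force: 0.0
```

Request:
apply_moves(moves=[{"jaw": 1, "offset": [0, 0, -20], "rot": [0, 0, 0]}, {"jaw": 1, "offset": [0, 0, -35], "rot": [0, 0, 0]}, {"jaw": 1, "offset": [0, 0, -35], "rot": [0, 0, 0]}, {"jaw": 1, "offset": [30, 0, -10], "rot": [0, 0, 0]}, {"jaw": 1, "offset": [0, 0, 0], "rot": [0, 0, 0]}])

```text
time_s: 9.85
eef_pos: [0.5439, 0.2013, 0.142]
eef_rot: [-0.0, 0.999, 0.046, 0.002]
wrist_force: [-0.9, -0.5, -0.5]
opening: 0.999
grasp_force: 0.0
```

```bash
cat >> h.py <<'E'
def G(P):
    c,s=np.cos(np.radians(5.3)),np.sin(np.radians(5.3));d=np.asarray(P)[...,:2]-[.5565,.2017]
    return np.stack([-c*d[...,0]-s*d[...,1], s*d[...,0]-c*d[...,1]],-1)*1e3
E
python3 - <<'E'
from h import *
todo(.6334,.2088,.12)
for c in ['side','wrist']:
    im,d,cal=shot(c); save('e_%s.png'%c,im)
    for t in ['sleeve_center','jaw_tab']:
      for x in ctrl.outline_of(c,t):
        P=pts(d,cal,x['region'])
        if not len(P): continue
        z=np.percentile(P[:,2],95);Q=P[P[:,2]>z-.006];q=circ(Q);print(c,t,round(x['score'],2),np.round(x['position']),q,z.round(3),'gauge',G(q[0]))
E
```

```text
t 9.85 pos [0.5439 0.2013 0.142 ] offset mm (now axes) [89.8  0.7 22.3] (goal axes) [89.9  0.8 22. ] rot [-0.01 -0.24 -0.05] F [-0.9 -0.5 -0.5] open 0.999 grip 0.0 q [ 0.15  0.28  1.67 -0.    1.18  1.63]
side sleeve_center 0.92 [266. 320.] (array([0.50815666, 0.19880131]), 0.017969859763979912) 0.077 gauge [48.4044142  -1.57920462]
wrist sleeve_center 0.87 [281. 249.] (array([0.51085734, 0.19935542]), 0.017115158960223198) 0.077 gauge [45.66409011 -1.8814862 ]
wrist jaw_tab 0.64 [281. 104.] (array([0.63444084, 0.20953862]), 0.01197519339621067) 0.08 gauge [-78.33167695  -0.6056701 ]
```

View pics/e_side.png

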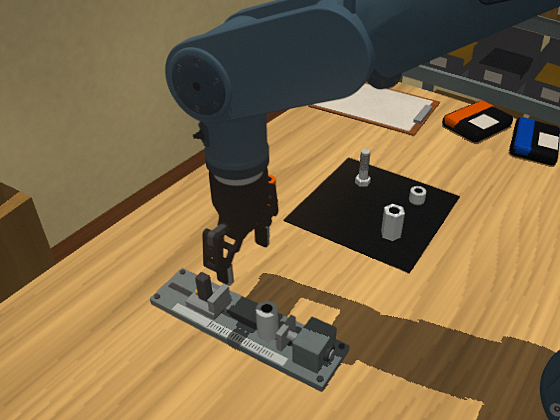

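View pics/e_wrist.png

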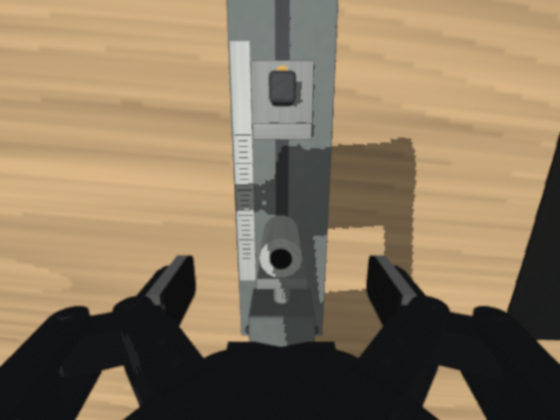

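The sleeve stands upright on the bed in both views (side (266,320), wrist (281,255)), and the jaw tab is at wrist (283,87). Next I'll move over the tab.

Request:
apply_moves(moves=[{"jaw": 1, "offset": [30, 0, 0], "rot": [0, 0, 0]}, {"jaw": 1, "offset": [35, 0, 0], "rot": [0, 0, 0]}, {"jaw": 1, "offset": [25, 0, 10], "rot": [0, 0, 0]}, {"jaw": 1, "offset": [0, 0, 20], "rot": [0, 0, 0]}, {"jaw": 1, "offset": [0, 0, 0], "rot": [0, 0, 0]}])

```text
time_s: 10.78
eef_pos: [0.6278, 0.2091, 0.1067]
eef_rot: [0.0, 0.999, 0.046, -0.004]
wrist_force: [0.5, -0.4, 0.0]
opening: 1.0
grasp_force: 0.0
```

Request:
apply_moves(moves=[{"jaw": 1, "offset": [0, 0, 25], "rot": [0, 0, 0]}, {"jaw": 1, "offset": [0, 0, 25], "rot": [0, 0, 0]}, {"jaw": 1, "offset": [0, 0, 15], "rot": [0, 0, 0]}, {"jaw": 1, "offset": [0, 0, 0], "rot": [0, 0, 0]}, {"jaw": 1, "offset": [0, 0, 0], "rot": [0, 0, 0]}])

```text
time_s: 11.4
eef_pos: [0.6316, 0.2096, 0.0464]
eef_rot: [-0.0, 0.999, 0.046, 0.001]
wrist_force: [0.6, 0.2, -0.1]
opening: 0.998
grasp_force: 0.0
```

```bash
python3 -c "
from h import *
todo(.634,.209,.043)
"
```

```text
t 11.4 pos [0.6316 0.2096 0.0464] offset mm (now axes) [2.3 0.8 3.4] (goal axes) [2.3 0.8 3.4] rot [-0.   -0.08 -0.02] F [ 0.6  0.2 -0.1] open 0.998 grip 0.0 q [ 0.14  0.58  1.48 -0.    1.08  1.62]
```

Request:
apply_moves(moves=[{"jaw": 1, "offset": [2, 1, 1], "rot": [0, 0, 0]}, {"jaw": 0, "offset": [0, 0, 0], "rot": [0, 0, 0]}, {"jaw": 0, "offset": [0, 0, 0], "rot": [0, 0, 0]}, {"jaw": 0, "offset": [0, 0, 0], "rot": [0, 0, 0]}, {"jaw": 0, "offset": [0, 0, 0], "rot": [0, 0, 0]}])

```text
time_s: 12.02
eef_pos: [0.6332, 0.2087, 0.0444]
eef_rot: [-0.0, 0.999, 0.046, -0.0]
wrist_force: [-0.3, -1.2, 0.3]
opening: 0.202
grasp_force: 59.5
```

Request:
apply_moves(moves=[{"jaw": 0, "offset": [0, 0, 0], "rot": [0, 0, 0]}, {"jaw": 0, "offset": [0, 0, 0], "rot": [0, 0, 0]}, {"jaw": 0, "offset": [-1, 0, 0], "rot": [0, 0, 0]}, {"jaw": 0, "offset": [-2, 0, 0], "rot": [0, 0, 0]}, {"jaw": 0, "offset": [-3, 0, 0], "rot": [0, 0, 0]}])

```text
time_s: 12.65
eef_pos: [0.6289, 0.2083, 0.0445]
eef_rot: [-0.0, 0.999, 0.046, 0.002]
wrist_force: [8.9, 2.1, -3.5]
opening: 0.201
grasp_force: 58.7
```

```bash
python3 -c "
from h import *
todo(.5406,.2002,.043)
"
```

```text
t 12.65 pos [0.6289 0.2083 0.0445] offset mm (now axes) [-88.7  -0.    1.1] (goal axes) [-88.7  -0.1   1.5] rot [-0.03 -0.23 -0.05] F [ 8.9  2.1 -3.5] open 0.201 grip 58.733569979667664 q [0.14 0.57 1.49 0.   1.08 1.62]
```

Request:
apply_moves(moves=[{"jaw": 0, "offset": [-7, 0, 0], "rot": [0, 0, 0]}, {"jaw": 0, "offset": [-10, 0, 0], "rot": [0, 0, 0]}, {"jaw": 0, "offset": [-12, 0, 0], "rot": [0, 0, 0]}, {"jaw": 0, "offset": [-12, 0, 0], "rot": [0, 0, 0]}, {"jaw": 0, "offset": [-10, 0, 0], "rot": [0, 0, 0]}])

```text
time_s: 13.28
eef_pos: [0.5778, 0.2036, 0.0445]
eef_rot: [-0.0, 0.999, 0.046, 0.002]
wrist_force: [7.9, 2.4, -4.6]
opening: 0.199
grasp_force: 59.4
```

Request:
apply_moves(moves=[{"jaw": 0, "offset": [-5, 0, 0], "rot": [0, 0, 0]}, {"jaw": 0, "offset": [-3, 0, 0], "rot": [0, 0, 0]}, {"jaw": 0, "offset": [-3, 0, 0], "rot": [0, 0, 0]}, {"jaw": 0, "offset": [-3, 0, 0], "rot": [0, 0, 0]}, {"jaw": 0, "offset": [-3, 0, 0], "rot": [0, 0, 0]}])

```text
time_s: 13.9
eef_pos: [0.5611, 0.2021, 0.0444]
eef_rot: [-0.0, 0.999, 0.046, 0.002]
wrist_force: [7.2, 2.7, -5.0]
opening: 0.202
grasp_force: 59.3
```

Request:
apply_moves(moves=[{"jaw": 0, "offset": [-2, 0, 0], "rot": [0, 0, 0]}, {"jaw": 0, "offset": [-2, 0, 0], "rot": [0, 0, 0]}, {"jaw": 0, "offset": [-2, 0, 0], "rot": [0, 0, 0]}, {"jaw": 0, "offset": [-2, 0, 0], "rot": [0, 0, 0]}, {"jaw": 0, "offset": [-2, 0, 0], "rot": [0, 0, 0]}])

```text
time_s: 14.52
eef_pos: [0.5519, 0.2012, 0.0445]
eef_rot: [-0.0, 0.999, 0.046, 0.003]
wrist_force: [9.8, 3.9, -8.0]
opening: 0.2
grasp_force: 58.9
```

Run:
```python
from h import *
todo(.5406,.2002,.043)
im,d,cal=shot('side'); save('f.png',im[180:400,120:420].repeat(2,0).repeat(2,1))
for t in ['sleeve_center','anvil']:
  for x in ctrl.outline_of('side',t):
    P=pts(d,cal,x['region'])
    z=np.percentile(P[:,2],95);Q=P[P[:,2]>z-.006];q=circ(Q);print(t,round(x['score'],2),np.round(x['position']),q,z.round(3),'gauge',G(q[0]))
```

```text
t 14.53 pos [0.5519 0.2012 0.0445] offset mm (now axes) [-11.4  -0.    1.4] (goal axes) [-11.4  -0.    1.5] rot [-0.04 -0.31 -0.06] F [ 9.8  3.9 -8. ] open 0.2 grip 58.88456583023071 q [0.15 0.44 1.7  0.   1.   1.63]
sleeve_center 0.75 [270. 320.] (array([0.50113136, 0.19795936]), 0.017527563497424126) 0.077 gauge [55.47745137 -1.38979001]
anvil 0.56 [284. 328.] (array([0.47661003, 0.19515972]), 0.02266109734773636) 0.058 gauge [80.15254124 -0.8671631 ]
```

View pics/f.png

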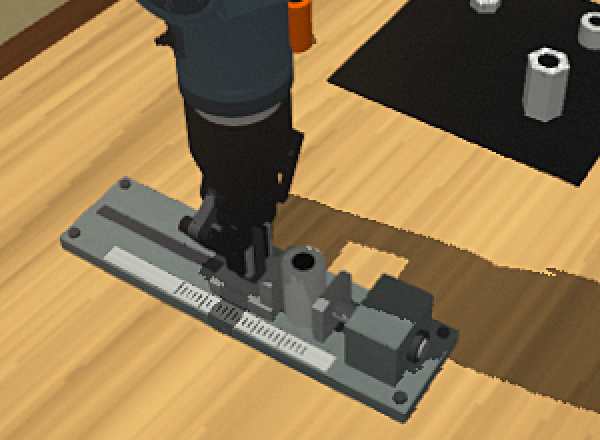

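The crop shows the sleeve upright at (302,280), against the jaw and close to the anvil plate at (335,305). I'll push the last stretch slowly.

Request:
apply_moves(moves=[{"jaw": 0, "offset": [-2, 0, 0], "rot": [0, 0, 0]}, {"jaw": 0, "offset": [-2, 0, 0], "rot": [0, 0, 0]}, {"jaw": 0, "offset": [-2, 0, 0], "rot": [0, 0, 0]}, {"jaw": 0, "offset": [-2, 0, 0], "rot": [0, 0, 0]}, {"jaw": 0, "offset": [-2, 0, 0], "rot": [0, 0, 0]}])

```text
time_s: 15.3
eef_pos: [0.5426, 0.2004, 0.0445]
eef_rot: [-0.001, 0.999, 0.046, 0.003]
wrist_force: [13.1, 4.3, -9.8]
opening: 0.204
grasp_force: 58.7
```

Request:
apply_moves(moves=[{"jaw": 0, "offset": [-1, 0, 0], "rot": [0, 0, 0]}, {"jaw": 0, "offset": [0, 0, 0], "rot": [0, 0, 0]}, {"jaw": 0, "offset": [0, 0, 0], "rot": [0, 0, 0]}, {"jaw": 0, "offset": [0, 0, 0], "rot": [0, 0, 0]}, {"jaw": 0, "offset": [0, 0, 0], "rot": [0, 0, 0]}])

```text
time_s: 15.92
eef_pos: [0.5415, 0.2003, 0.0445]
eef_rot: [-0.001, 0.999, 0.046, 0.003]
wrist_force: [12.0, 3.8, -10.5]
opening: 0.203
grasp_force: 58.7
```

Run:
```python
from h import *
todo(.5406,.2002,.043)
im,d,cal=shot('side')
for t in ['sleeve_center','anvil']:
  for x in ctrl.outline_of('side',t):
    P=pts(d,cal,x['region'])
    z=np.percentile(P[:,2],95);Q=P[P[:,2]>z-.006];q=circ(Q);print(t,round(x['score'],2),np.round(x['position']),q,z.round(3),'gauge',G(q[0]))
```

```text
t 15.93 pos [0.5415 0.2003 0.0445] offset mm (now axes) [-0.9  0.   1.5] (goal axes) [-0.9  0.   1.5] rot [-0.04 -0.37 -0.06] F [ 12.    3.8 -10.5] open 0.203 grip 58.684489130973816 q [0.15 0.42 1.73 0.   0.99 1.63]
sleeve_center 0.89 [275. 324.] (array([0.49059588, 0.19687942]), 0.017435869202017784) 0.077 gauge [66.06764292 -1.28762869]
sleeve_center 0.49 [271. 192.] (array([ 0.71971482, -0.08846394]), 0.006533418316394091) 0.053 gauge [-135.7144142   303.99965015]
anvil 0.64 [291. 334.] (array([0.46342033, 0.19480911]), 0.022686544805765152) 0.059 gauge [93.3182405  -1.73639327]
```

Request:
apply_moves(moves=[{"jaw": 0.3, "offset": [0, 0, 0], "rot": [0, 0, 0]}, {"jaw": 0.6, "offset": [0, 0, 0], "rot": [0, 0, 0]}, {"jaw": 0.9, "offset": [0, 0, 0], "rot": [0, 0, 0]}, {"jaw": 0.9, "offset": [0, 0, 0], "rot": [0, 0, 0]}, {"jaw": 0.9, "offset": [0, 0, 0], "rot": [0, 0, 0]}])

```text
time_s: 16.7
eef_pos: [0.5385, 0.1999, 0.0443]
eef_rot: [0.0, 0.999, 0.046, -0.0]
wrist_force: [0.1, -0.6, -1.0]
opening: 0.901
grasp_force: 0.0
```

Request:
apply_moves(moves=[{"jaw": 0.9, "offset": [0, 0, -15], "rot": [0, 0, 0]}, {"jaw": 0.9, "offset": [0, 0, -30], "rot": [0, 0, 0]}, {"jaw": 0.9, "offset": [0, 0, -35], "rot": [0, 0, 0]}, {"jaw": 0.9, "offset": [0, 0, -30], "rot": [0, 0, 0]}, {"jaw": 0.9, "offset": [0, 0, 0], "rot": [0, 0, 0]}])

```text
time_s: 17.32
eef_pos: [0.5409, 0.2003, 0.1585]
eef_rot: [-0.0, 0.999, 0.046, 0.004]
wrist_force: [-0.5, -0.6, 0.3]
opening: 0.901
grasp_force: 0.0
```

Run:
```python
from h import *
todo(.5406,.2002,.043)
for c in ['side','wrist']:
  im,d,cal=shot(c); 
  if c=='side':save('g.png',im[180:400,120:420].repeat(2,0).repeat(2,1))
  for t in ['sleeve_center','anvil','jaw_tab']:
   for x in ctrl.outline_of(c,t)[:1]:
    P=pts(d,cal,x['region'])
    z=np.percentile(P[:,2],95);Q=P[P[:,2]>z-.006];q=circ(Q);print(c,t,round(x['score'],2),np.round(x['position']),q,z.round(3),'gauge',G(q[0]))
```

```text
t 17.32 pos [0.5409 0.2003 0.1585] offset mm (now axes) [-1.100e+00  1.000e-01  1.155e+02] (goal axes) [-3.000e-01  1.000e-01  1.155e+02] rot [-0.02 -0.41 -0.02] F [-0.5 -0.6  0.3] open 0.901 grip 0.0 q [ 0.15  0.25  1.67 -0.    1.21  1.63]
side sleeve_center 0.61 [275. 325.] (array([0.49035195, 0.19708793]), 0.017404688522219658) 0.077 gauge [66.29127168 -1.51778133]
side anvil 0.69 [291. 336.] (array([0.46909744, 0.1950037 ]), 0.02209465391933918) 0.059 gauge [87.64743305 -1.40575816]
side jaw_tab 0.9 [247. 321.] (array([0.54027039, 0.20147753]), 0.011841665022075176) 0.079 gauge [16.18077529 -1.27761754]
wrist sleeve_center 0.62 [279. 262.] (array([0.49146792, 0.19762498]), 0.0171583890914917) 0.077 gauge [65.13045718 -1.9494545 ]
wrist anvil 0.79 [292. 282.] (array([0.4770433, 0.1948002]), 0.02394827827811241) 0.058 gauge [79.75433652 -0.46915879]
wrist jaw_tab 0.84 [280. 208.] (array([0.54355443, 0.20123819]), 0.011944976635277271) 0.08 gauge [12.93288663 -0.73594991]
```

View pics/g.png

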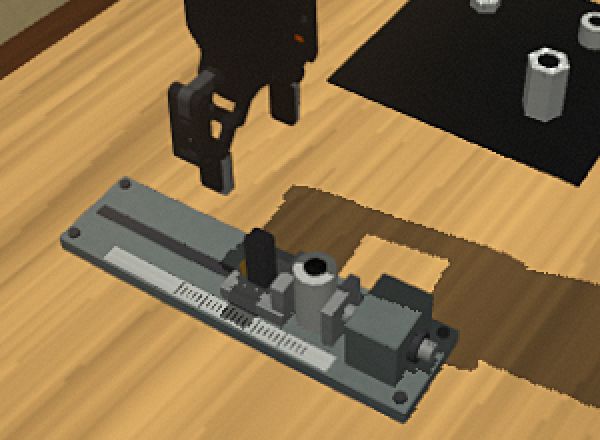

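The sleeve stands upright at (315,290), clamped between jaw and anvil. The tab is at gauge x of about 13–16 mm, so the anvil is pushed back roughly 7–10 mm, and its rod sticks out at (425,347). The fingers are clear.

```bash
python3 -c "
from h import *
print(ctrl.hand_in())"
```

```text
the job is handed in; nothing more can be done
None
```

The sleeve stands upright on the caliper bed, clamped by the jaw with the anvil pressed back about 7–10 mm (from camera estimates); it is let go and the job is handed in, but no verdict came back.

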